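# Push the spacer row home and latch it

### The arm

A 6-joint arm with a two-finger parallel gripper is mounted at the origin on the work surface. World frame = base frame: x ahead of the robot, y to its left, z up, the work surface at z = 0. Lengths are in m, angles in rad, forces in N, time in s.
With the tool pointing down it reaches from about 0.425 to 0.925 m from the base axis. Payload 12.5 kg.
Tool frame: the origin (TCP) lies midway between the tips of the shut fingers; the grasp point (between the pads) lies 19 mm behind it; z points along the fingers, y is the direction in which the jaws open and shut (so a half turn about z gives the same grasp; the last joint's range is limited). The gripper opens to 85 mm and grips with 20 to 120 N. Pads are 22 mm wide; open, the fingers measure 114 mm over their backs; the gripper's body (76 mm by 85 mm) begins 54 mm behind the grasp point. The pads swing forward as they close: fully open they stand 13 mm farther back than shut.
Start: joints at [-1.319, 0.491, 1.559, -0, 1.092, -0.106], TCP at [0.219, -0.585, 0.231] pointing down, gripper open.
Joint ranges: [-3.1, 3.1], [-0.84, 2.19], [0.05, 2.79], [-1.13, 4.28], [0.06, 2.93], [-2.69, 2.69]. Speed limits (rad/s): [2.22, 2.22, 2.79, 3.14, 3.14, 3.14].

### API

Orientations are given as a unit quaternion [x, y, z, w].
In Python, from bench import r gives the robot as it stands.
- The arm moves only by the tool apply_moves, never from a script. Its argument "increments" is one flat list of numbers, 5 for each row, row after row: the opening, from 0 (shut) to 1 (fully open), then the shift along the world's x, y, z in m, then the turn about the world's z in rad. A call has 1 to 8 rows; each row shifts and turns the commanded pose from where the row before left it; what a row does not reach is not made up. A row lasts 1/8 s, in which the tool goes at most 62.5 mm and 10.7 degrees, less where a joint would pass 70% of its speed; a pose out of reach is approached as far as the arm can. A call with a gripper value outside its range is refused whole. The fingers move at their own pace and stop on an object; the grip force is fixed at half the most. Time passes only in rows, so rows that do not move let the fingers close. It gives the time, the measured TCP pose, the force and the opening at its end, in the units of the state.
- r.state(): the state, without advancing time (a new reading comes with each control period).
- r.grab_frame(name): name is "scene" or "side" or "wrist"; returns (picture, depth): 480x640x3 uint8, red, green, blue; 480x640 float32, m along the optical axis (not along the pixel's ray), 0 where there is no reading.
- r.camera_model(name): a dict with "mtx" (3x3 intrinsics, pixels), "pose" (4x4, takes a point from camera to world coordinates); the wrist camera has in their place "T_tool_cam" (4x4, takes a point from camera to tool coordinates, whose origin is the TCP and whose axes are the flange's). Camera axes: x right, y up, looking along -z (the intrinsics and any distortion apply to the point x, -y, -z); pixel columns grow to the right and rows downward; lengths in m; the calibration is good to about 2 mm. A picture is of the moment at which its call begins: read the wrist's pose just before it. camera_model takes no time and is no camera call.
- r.close_job(): hands the job in, once; it reports no verdict.
The state is a dict: "t": time; "q": joint angles; "qd": joint speeds; "tau": joint torques, N m; "tool_pos": TCP position; "tool_rot": TCP orientation; "contact_force": force on the tool from outside, world axes, zero at the start; "wrist_torque": the same for the moment, N m; "finger_gap": finger opening in m.
Only numpy, scipy, OpenCV 4.12 (cv2) and the standard library are available. Lean on these libraries where they do the work, as an engineer would, in place of code of your own. Each camera call takes 0.05 s, during which the arm holds its last target. There are 200 camera calls.

### The job

Push the row of four steel spacer blocks along the channel as one touching row until the leading block is right up against the end stop. Then push the swing latch fully closed across the channel behind the row. Do not lift or tip the blocks or pull the row apart, leave the other things on the bench alone, and finish clear of everything.

Things in the scene. Friction and masses are not known exactly. Their poses are not given: they have to be found in the camera images.
- channel: Grey channel fixed to the bench, 340 x 53. Origin: centre of its underside, on the bench; x along it to the end stop, y across, z up. Floor at z = 8; walls 5 thick, inner faces y = +-21.5, tops z = 18. End stop: x = 150 to 170, 44 high; the end at x = -170 is open. A catch post 34 high stands outside the +y wall (x = 18.5 to 26.5, y = 26.5 to 33.5) where the closed latch rests.
- latch_pivot (a point): Fixed pivot of the swing latch, on a lug outside the channel's -y wall, at channel x = 12, y = -44; 24 above the bench (underside of the latch bar).
- latch (a joint): Angle of the swing latch, a steel bar (12 wide, 24 to 32 above the bench, reaching 97 from the pivot) with an upright pin at its free end. 0: beside the channel, pointing to channel -x, open; negative (to -0.6): further out; growing, it swings over the -y wall; 1.571 (limit): fully closed, square across, pointing to +y, 4 behind a row that is home. Stiff: stays where left (0.7 N at the pin).
- latch_pin (a point): Middle of the upright round pin of the latch: 14 diameter, top 64 above the bench, 90 from the pivot; the point is 48 above the bench.
- block1_center (a point): Centre of the leading (next to the end stop) of four like steel spacer blocks, 32 long (along the channel) x 40 wide x 36 high, about 0.2 kg, dark bore mark on top. They stand loose in the channel in a touching row, tops 44 above the bench; x axis along the channel. Row fully home: this centre is at channel x = 134.
- block1: The same block; origin at the centre of its underside (18 below its centre).
- block2_center (a point): Centre of the second of four like steel spacer blocks, 32 long (along the channel) x 40 wide x 36 high, about 0.2 kg, dark bore mark on top. They stand loose in the channel in a touching row, tops 44 above the bench; x axis along the channel. Row fully home: this centre is at channel x = 102.
- block2: The same block; origin at the centre of its underside (18 below its centre).
- block3_center (a point): Centre of the third of four like steel spacer blocks, 32 long (along the channel) x 40 wide x 36 high, about 0.2 kg, dark bore mark on top. They stand loose in the channel in a touching row, tops 44 above the bench; x axis along the channel. Row fully home: this centre is at channel x = 70.
- block3: The same block; origin at the centre of its underside (18 below its centre).
- block4_center (a point): Centre of the rearmost (the one to push on) of four like steel spacer blocks, 32 long (along the channel) x 40 wide x 36 high, about 0.2 kg, dark bore mark on top. They stand loose in the channel in a touching row, tops 44 above the bench; x axis along the channel. Row fully home: this centre is at channel x = 38.
- block4: The same block; origin at the centre of its underside (18 below its centre).
- wheel: Spare grey grinding wheel lying flat, 110 diameter, 22 thick; origin under its centre. A bystander, to be left alone.
- tin: Closed round metal tin with a paper label, standing upright, 60 diameter, 72 high; origin under its centre. A bystander, to be left alone.
- wrench: Steel wrench lying flat, about 160 long; origin about its middle. A bystander, to be left alone.
Things that resemble listed ones, but are neither listed nor needed, are in the scene too. Leave any yellow look-alike of the block4 alone. What is shaped like the block1 but blue is not meant.

How it is judged:
On the way, in this order (a step that is already met when the one before it is completed fails the run):
1. the whole row is home against the end stop, still standing in the channel (x of block1_center in the frame of channel above 0.1305 m and x of block2_center in the frame of channel above 0.0985 m and x of block3_center in the frame of channel above 0.0665 m and x of block4_center in the frame of channel above 0.0345 m and y of block1_center in the frame of channel between -0.004 and 0.004 m and z of block1_center in the frame of channel between 0.022 and 0.031 m and y of block2_center in the frame of channel between -0.004 and 0.004 m and z of block2_center in the frame of channel between 0.022 and 0.031 m and y of block3_center in the frame of channel between -0.004 and 0.004 m and z of block3_center in the frame of channel between 0.022 and 0.031 m and y of block4_center in the frame of channel between -0.004 and 0.004 m and z of block4_center in the frame of channel between 0.022 and 0.031 m), for 0.2 s.
2. the latch is closed across the channel (value of joint latch above 1.45 rad), for 0.2 s.
At the end, for the whole second after the job is handed in: All four blocks stand in the channel within 3.5 mm of fully home against the end stop, the latch is within 0.12 rad of fully closed, and all is at rest (all of step 1 and linear speed of each of block1, block2, block3, block4 below 0.02 m/s and value of joint latch above 1.45 rad and velocity of joint latch between -0.1 and 0.1 rad/s); the robot touches nothing.
It fails at once if a spacer block is lifted or tipped (z of any of block1_center, block2_center, block3_center, block4_center in the frame of channel above 0.034 m or angle between any of block1_center, block2_center, block3_center, block4_center's own z axis and vertical above 0.3 rad).
It fails at once if the row is pulled apart: a gap of more than 10 mm opens between neighbouring blocks (distance between block1_center and block2_center above 0.042 m or distance between block2_center and block3_center above 0.042 m or distance between block3_center and block4_center above 0.042 m).
It fails at once if the grinding wheel, tin or wrench is moved more than 20 mm (distance of any of wheel, tin, wrench from where it was at the start of the episode above 0.02 m).
It also fails if it takes over 58 s, if anything falls off the work surface, if the arm or the gripper's body presses on something with over 40 N, if the wrist force passes 120 N, or if a joint passes its speed limit or range.

## Working session

There is one attempt and no reset: what is moved stays moved. The work goes in short steps, Python scripts to look and compute and a tool call to move; the robot and the scene stay as the last step left them, time stands still between calls to the robot, and variables do not carry over. Pictures are saved under pics/ and viewed, about 8 in all and at most 12, crops included, and the job is handed in when it is done.

Besides the shell and the picture viewer there is one more tool, called after ">>>" as name(argument=value, ...), one argument or row to a line, values as JSON. apply_moves: Moves the arm, as the interface text tells. Its arguments: {"type":"object","properties":{"increments":{"type":"array"}},"required":["increments"]}

```bash
mkdir -p pics && cat > h.py <<'E'
import numpy as np, cv2
from bench import r
from scipy.spatial.transform import Rotation as R
def snap(name,fn):
    s=r.state(); p,d=r.grab_frame(name)
    cv2.imwrite('pics/'+fn+'.png',p[:,:,::-1]); np.savez('pics/'+fn+'.npz',p=p,d=d,tp=s['tool_pos'],tr=s['tool_rot'])
    return p,d
def cam(name,tp=None,tr=None):
    m=r.camera_model(name)
    if name!='wrist': return np.array(m['mtx']),np.array(m['pose']),m
    T=np.eye(4);T[:3,:3]=R.from_quat(tr).as_matrix();T[:3,3]=tp
    return np.array(m['mtx']),T@np.array(m['T_tool_cam']),m
def plane(name,uv,z,tp=None,tr=None):
    K,P,m=cam(name,tp,tr); uv=np.atleast_2d(np.float64(uv))
    dist=np.array(m.get('dist',m.get('distortion',np.zeros(5))),float)
    n=cv2.undistortPoints(uv[:,None],K,dist)[:,0]
    d=np.c_[n[:,0],-n[:,1],-np.ones(len(n))]@P[:3,:3].T; o=P[:3,3]
    return o+d*((z-o[2])/d[:,2])[:,None]
E
python3 - <<'E'
from h import *
for n in('scene','side','wrist'):
    snap(n,n+'0'); m=r.camera_model(n); print(n,m)
print(r.state())
E
```

```text
scene {'mtx': array([[509.14462292,   0.        , 315.55944794],
       [  0.        , 509.14462292, 248.78542864],
       [  0.        ,   0.        ,   1.        ]]), 'pose': array([[-0.32867611, -0.70799087,  0.62507675,  1.03878597],
       [ 0.94444037, -0.24491747,  0.21919813,  0.17493998],
       [-0.00209806,  0.6623929 ,  0.74915368,  0.65070764],
       [ 0.        ,  0.        ,  0.        ,  1.        ]])}
side {'mtx': array([[450.01936737,   0.        , 324.53672141],
       [  0.        , 450.01936737, 231.19706298],
       [  0.        ,   0.        ,   1.        ]]), 'pose': array([[ 0.97069939,  0.13069705, -0.20164567,  0.42321824],
       [-0.24025804,  0.5430035 , -0.80462617, -0.5106254 ],
       [ 0.00433204,  0.82949713,  0.55849418,  0.43161241],
       [ 0.        ,  0.        ,  0.        ,  1.        ]])}
wrist {'mtx': array([[372.2244207 ,   0.        , 317.32989903],
       [  0.        , 372.2244207 , 246.21011723],
       [  0.        ,   0.        ,   1.        ]]), 'T_tool_cam': array([[-6.42933396e-04,  9.58062649e-01,  2.86558105e-01,
         7.34
[... 242 characters left out ...]
         1.00000000e+00]])}
{'t': 0.15, 'q': array([-1.31863563e+00,  4.91405727e-01,  1.55928097e+00, -5.80832122e-06,
        1.09167456e+00, -1.05603958e-01]), 'qd': array([-0.00020798, -0.00082669,  0.00024256,  0.00060634,  0.0002596 ,
        0.00145988]), 'tau': array([ 1.61341082e-03, -6.18708372e+01, -2.61690134e+01, -4.55091777e-05,
        3.22477550e-03, -2.97105112e-05]), 'tool_pos': array([ 0.21884504, -0.58527986,  0.23088134]), 'tool_rot': array([ 9.84042864e-01,  1.77931151e-01, -3.07054309e-05, -3.83080395e-04]), 'contact_force': array([-0.87645638, -0.46554351,  0.46395887]), 'wrist_torque': array([-0.03490929, -0.03396448,  0.01686969]), 'finger_gap': 0.08550109015940072}
```

View pics/scene0.png

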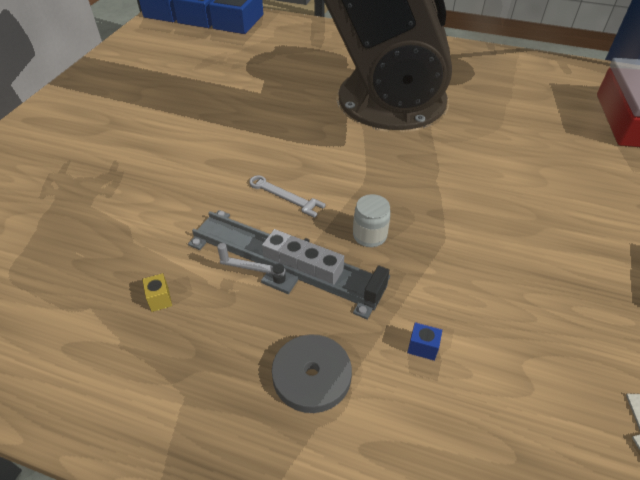

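View pics/side0.png

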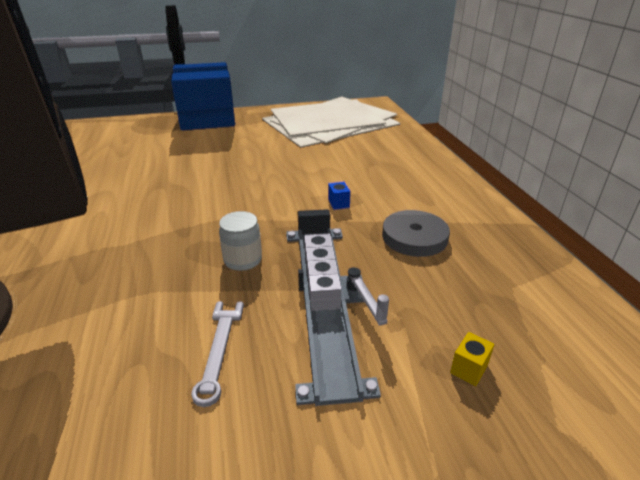

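The scene view shows the channel running from its open end at (210,225) to the dark stop at (376,285). The bores are at (277,239), (294,246), (312,253) and (330,260), and the latch pin at (222,252). In the side view the bores are at (318,240), (320,253), (322,266) and (325,282), and the pin top at (382,298).

```bash
python3 - <<'E'
from h import *
def blobs(n,f,box):
    g=cv2.cvtColor(np.load(f'pics/{f}.npz')['p'],cv2.COLOR_RGB2GRAY)
    x0,y0,x1,y1=box; c,_,st,ce=None,None,None,None
    k,l,st,ce=cv2.connectedComponentsWithStats((g[y0:y1,x0:x1]<75).astype(np.uint8))
    return [(ce[i]+[x0,y0],st[i]) for i in range(1,k) if 20<st[i,4]<250]
for n,f,box in(('scene','scene0',(262,228,345,272)),('side','side0',(302,232,345,295))):
    for ce,st in blobs(n,f,box): print(n,ce.round(1),st[2:],plane(n,ce,0.044).round(4))
# stop top corners, pin top, pivot by eye
print('stop top', plane('scene',[[370,270],[388,272]],0.044), plane('side',[[298,212],[329,212]],0.044))
print('pin top', plane('scene',[222,248],0.064), plane('side',[382,298],0.064))
print('pivot', plane('scene',[279,268],0.036), plane('side',[354,273],0.036))
print('tin', plane('scene',[373,205],0.072), plane('side',[239,222],0.072))
print('wheel', plane('scene',[313,368],0.022), plane('side',[416,225],0.022))
for n,l in(('scene',[[255,183],[313,210]]),('side',[[207,390],[230,305]])): print('wrench',plane(n,l,0.005))
S=np.vstack([cv2.resize(np.load(f'pics/{f}.npz')['p'][y:y+150,x:x+200],(800,600),interpolation=3) for f,x,y in(('scene0',190,190),)])
cv2.imwrite('pics/crop.png',S[:,:,::-1])
E
```

```text
scene [336.6 231.2] [ 19  10 122] [[0.4849 0.0175 0.044 ]]
scene [263.3 237.4] [ 5  8 22] [[ 0.5369 -0.0909  0.044 ]]
scene [276.1 239.6] [11  8 70] [[ 0.5347 -0.0694  0.044 ]]
scene [293.6 246.2] [12  9 89] [[ 0.5388 -0.0376  0.044 ]]
scene [311.3 253. ] [13  9 92] [[ 0.5433 -0.006   0.044 ]]
scene [329.5 260.1] [14  9 96] [[0.5477 0.0257 0.044 ]]
scene [274.5 265.9] [ 22  13 121] [[ 0.5866 -0.0509  0.044 ]]
side [311.3 233.5] [28 10 64] [[0.542  0.0465 0.044 ]]
side [336.9 237. ] [ 9  6 34] [[0.5775 0.0281 0.044 ]]
side [317.9 239.7] [12  6 54] [[0.548 0.028 0.044]]
side [320.1 252.5] [13  6 63] [[ 0.5437 -0.0039  0.044 ]]
side [322.  266.3] [13  8 79] [[ 0.539  -0.0356  0.044 ]]
side [306.8 273.7] [ 3 16 21] [[ 0.5151 -0.0465  0.044 ]]
side [302.5 282.5] [ 2 25 46] [[ 0.5058 -0.0629  0.044 ]]
side [324.8 281.3] [13  8 72] [[ 0.535  -0.0675  0.044 ]]
stop top [[0.54628416 0.09060105 0.044     ]
 [0.54109659 0.11762185 0.044     ]] [[0.53429648 0.11294188 0.044     ]
 [0.58391128 0.10103314 0.044     ]]
pin top [[ 0.59486164 -0.13351913  0.064     ]] [[ 0.58848715 -0.1363923   0.064     ]]
pivot [[ 0.5823168  -0.04566459  0.036     ]] [[ 0.58081076 -0.05074979  0.036     ]]
tin [[0.43448947 0.06318864 0.072     ]] [[0.43635486 0.06051496 0.072     ]]
wheel [[0.7205868  0.05910555 0.022     ]] [[0.72374557 0.06178619 0.022     ]]
wrench [[ 0.37931087 -0.17859654  0.005     ]
 [ 0.41278737 -0.04926826  0.005     ]]
wrench [[ 0.37416558 -0.1723932   0.005     ]
 [ 0.40867607 -0.04070147  0.005     ]]
```

View pics/crop.png

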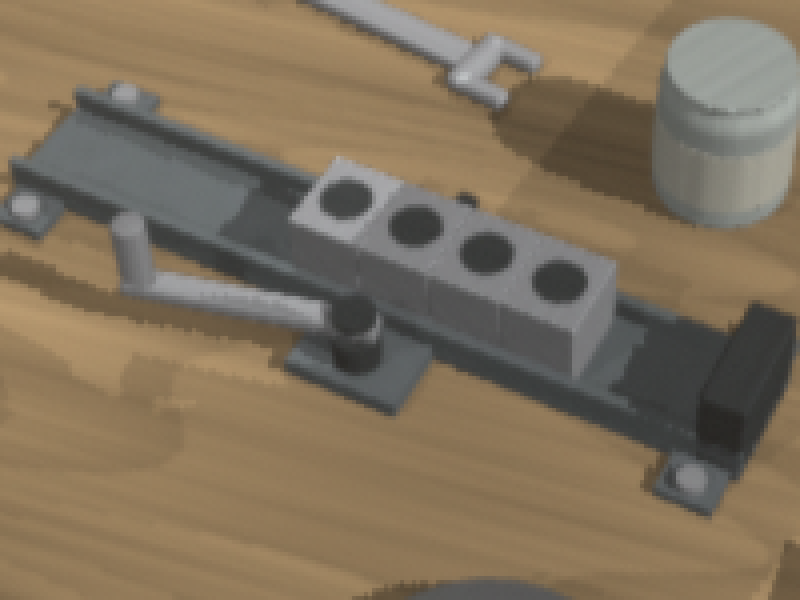

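The crop shows the blocks touching in a row with an empty floor behind them. The pin is at about (222,248), the pivot at (279,268) and the stop at the right. Both views agree to about 2 mm on the channel (yaw about 82°, origin about (0.536,-0.054)). The latch is slightly outside open. I'll move above the channel behind the row.

>>> apply_moves(
  increments=[0, 0.0307, 0.0457, 0, 0.1077, 0, 0.0307, 0.0457, 0, 0.1077, 0, 0.0307, 0.0457, 0, 0.1077, 0, 0.0307, 0.0457, 0, 0.1077, 0, 0.0307, 0.0457, 0, 0.1077, 0, 0.0307, 0.0457, 0, 0.1077, 0, 0.0307, 0.0457, 0, 0.1077, 0, 0.0307, 0.0457, 0, 0.1077],
)

```text
t: 1.15
tool_pos: [0.4653, -0.2182, 0.2313]
tool_rot: [0.819, 0.574, 0.0, 0.0]
contact_force: [0.3, -1.4, -0.0]
finger_gap: 0.0
```

>>> apply_moves(
  increments=[0, 0.0307, 0.0457, 0, 0.1077, 0, 0.0307, 0.0457, 0, 0.1077, 0, 0, 0, -0.05, 0, 0, 0, 0, -0.05, 0, 0, 0, 0, 0, 0, 0, 0, 0, 0, 0],
)

```text
t: 1.9
tool_pos: [0.5266, -0.1288, 0.1328]
tool_rot: [0.754, 0.657, 0.0, 0.001]
contact_force: [0.2, 0.0, 0.2]
finger_gap: -0.0001
```

```bash
python3 - <<'E'
from h import *
snap('wrist','w1'); s=r.state(); print(s['tool_pos'],R.from_quat(s['tool_rot']).as_matrix()[:,0],s['contact_force'],s['finger_gap'],s['t'])
E
```

```text
[ 0.52673065 -0.12891806  0.13320172] [ 1.35931599e-01  9.90718048e-01 -5.90854439e-04] [ 0.13031597 -0.00450365  0.64652481] 0.00013901484415970575 1.95
```

View pics/w1.png

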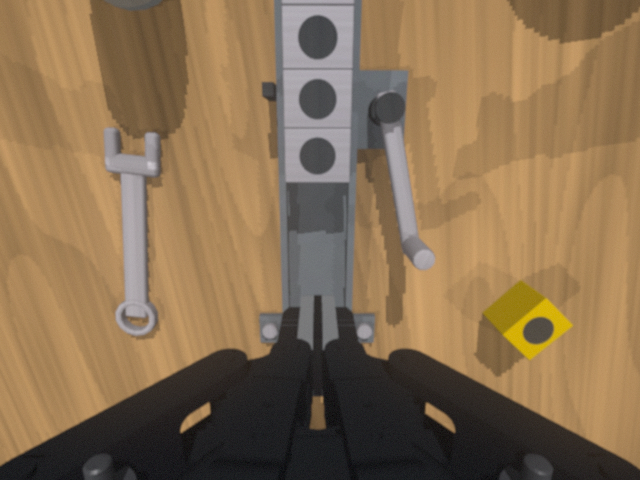

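The wrist view shows the channel upright in the image. The bores are at (317,155), (317,99) and (317,37), the pin top at (424,258) and the pivot boss at (388,107), so the fingers are lined up with the row.

```bash
python3 - <<'E'
from h import *
a=np.load('pics/w1.npz'); tp,tr=a['tp'],a['tr']
for n,uv,z in(('bores',[[317.5,155],[317.5,99],[317.5,37]],.044),('rear edge',[[286,183],[350,183]],.044),('pin',[[424,258]],.064),('pivot',[[388,107]],.036),('walls',[[281,220],[354,220],[278,80],[358,80]],.018)):
    print(n,plane('wrist',uv,z,tp,tr)[:,:2].round(4).tolist())
d=a['d']
for u,v in((317,155),(317,178),(424,258),(388,107),(317,230)):print(u,v,d[v,u])
E
```

```text
bores [[0.5357, -0.0681], [0.54, -0.0369], [0.5443, -0.0052]]
rear edge [[0.5142, -0.0821], [0.5532, -0.0875]]
pin [[0.5906, -0.135]]
pivot [[0.5815, -0.0465]]
walls [[0.504, -0.1101], [0.555, -0.1172], [0.517, -0.0202], [0.5674, -0.0271]]
317 155 0.22419812
317 178 0.22825655
424 258 0.22381231
388 107 0.22464962
317 230 0.27620658
```

>>> apply_moves(
  increments=[0, 0, 0, -0.04, 0, 0, 0, 0, -0.04, 0, 0, 0, 0, -0.028, 0, 0, 0.001, 0.008, 0, 0, 0, 0.001, 0.008, 0, 0, 0, 0.0013, 0.0085, 0, 0, 0, 0, 0, 0, 0],
)

```text
t: 2.82
tool_pos: [0.5297, -0.1032, 0.0244]
tool_rot: [0.753, 0.658, 0.0, 0.001]
contact_force: [-1.0, -0.6, -0.0]
finger_gap: -0.0006
```

>>> apply_moves(
  increments=[0, 0.0007, 0.005, 0, 0, 0, 0.0007, 0.005, 0, 0, 0, 0.0007, 0.005, 0, 0, 0, 0.0007, 0.005, 0, 0, 0, 0.0007, 0.005, 0, 0, 0, 0.0007, 0.005, 0, 0, 0, 0.0007, 0.005, 0, 0, 0, 0.0007, 0.005, 0, 0],
)

```text
t: 3.82
tool_pos: [0.5351, -0.0642, 0.0235]
tool_rot: [0.754, 0.657, 0.0, 0.0]
contact_force: [-0.8, -5.5, 2.9]
finger_gap: 0.0003
```

>>> apply_moves(
  increments=[0, 0.0007, 0.005, 0, 0, 0, 0.0007, 0.005, 0, 0, 0, 0.0005, 0.004, 0, 0, 0, 0.0003, 0.002, 0, 0, 0, 0, 0, 0, 0],
)

```text
t: 4.45
tool_pos: [0.5372, -0.048, 0.0235]
tool_rot: [0.754, 0.657, 0.0, 0.0]
contact_force: [0.2, -1.7, 1.4]
finger_gap: 0.0002
```

>>> apply_moves(
  increments=[0, 0.0003, 0.002, 0, 0, 0, 0.0003, 0.002, 0, 0, 0, 0, 0, 0, 0],
)

```text
t: 4.82
tool_pos: [0.5377, -0.044, 0.0234]
tool_rot: [0.754, 0.657, 0.0, 0.0]
contact_force: [0.1, -3.7, 3.8]
finger_gap: 0.0001
```

>>> apply_moves(
  increments=[0, 0.0002, 0.0015, 0, 0, 0, 0, 0, 0, 0],
)

```text
t: 5.08
tool_pos: [0.5379, -0.0426, 0.0234]
tool_rot: [0.754, 0.657, 0.0, 0.0]
contact_force: [-0.8, -4.6, 3.2]
finger_gap: 0.0
```

>>> apply_moves(
  increments=[0, 0.0002, 0.0015, 0, 0, 0, 0, 0, 0, 0],
)

```text
t: 5.32
tool_pos: [0.5381, -0.0415, 0.0234]
tool_rot: [0.754, 0.657, -0.0, 0.0]
contact_force: [-1.1, -9.2, 4.0]
finger_gap: -0.0001
```

```bash
python3 - <<'E'
from h import *
snap('wrist','w2'); snap('scene','scene2'); s=r.state(); print(s['tool_pos'],s['contact_force'],s['t'])
E
```

```text
[ 0.53806742 -0.04147178  0.02343417] [-0.98209356 -9.1790882   4.00124066] 5.425
```

View pics/w2.png

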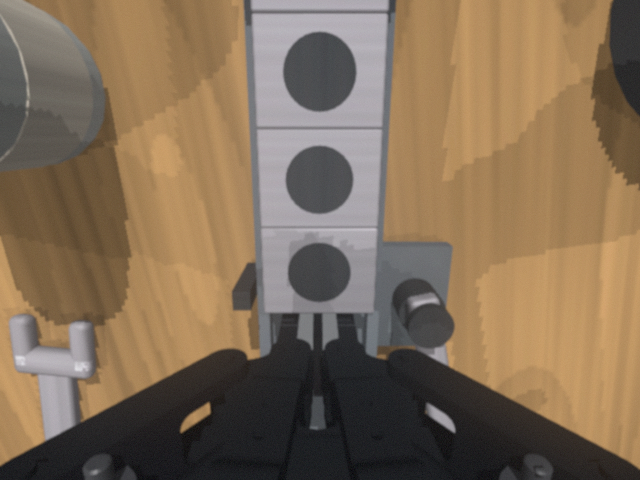

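The row is square and touching, with bores at (319,272), (319,180) and (320,71). The force is starting to rise, so I'll press a little further to confirm it has reached the stop.

>>> apply_moves(
  increments=[0, 0.0002, 0.0015, 0, 0, 0, 0, 0, 0, 0],
)

```text
t: 5.68
tool_pos: [0.5381, -0.0413, 0.0235]
tool_rot: [0.753, 0.657, -0.001, 0.001]
contact_force: [-5.1, -23.0, 4.1]
finger_gap: -0.0002
```

>>> apply_moves(
  increments=[0, 0.0002, 0.0015, 0, 0, 0, 0, 0, 0, 0],
)

```text
t: 5.92
tool_pos: [0.5382, -0.0412, 0.0235]
tool_rot: [0.753, 0.657, -0.001, 0.001]
contact_force: [-6.9, -37.6, 5.0]
finger_gap: 0.0003
```

Position has stopped changing while the force climbs to 38 N, so the row is home. I'll back off, raise, and work out the latch arc.

>>> apply_moves(
  increments=[0, -0.001, -0.008, 0, 0, 0, -0.002, -0.015, 0, 0, 0, -0.003, -0.025, 0, 0, 0, 0, 0, 0.05, 0, 0, 0, 0, 0.05, -0.1, 0, 0, 0, 0, 0, 0, 0, 0, 0, 0],
)

```text
t: 6.8
tool_pos: [0.532, -0.0859, 0.1228]
tool_rot: [0.785, 0.619, -0.0, -0.0]
contact_force: [-0.2, -0.8, 0.0]
finger_gap: 0.0001
```

```bash
python3 - <<'E'
from h import *
s=r.state(); print(s['tool_pos'],np.degrees(np.arctan2(*R.from_quat(s['tool_rot']).as_matrix()[[1,0],0])))
print('yellow',plane('side',[[473,347],[473,375]],.036)[:,:2],plane('scene',[155,286],.036)[:,:2])
p,d=snap('scene','scene3'); g=cv2.cvtColor(p,cv2.COLOR_RGB2GRAY)
k,l,st,ce=cv2.connectedComponentsWithStats((g[235:300,262:400]<75).astype(np.uint8))
for i in range(1,k):
    if 40<st[i,4]<130: print((ce[i]+[262,235]).round(1),plane('scene',ce[i]+[262,235],.044)[0,:2].round(4))
pv=np.array([.5815,-.0475])
for th in np.radians(np.arange(-83.8,-190,-13)):
    rr=np.array([np.cos(th),np.sin(th)]);n=np.array([-rr[1],rr[0]])
    print(round(np.degrees(th),1),(pv+.089*rr+.018*n).round(4),(pv+.089*rr+.04*n).round(4))
E
```

```text
[ 0.53200032 -0.08591068  0.12283214] 76.52503231387665
yellow [[ 0.67390436 -0.20993967]
 [ 0.65425389 -0.24507356]] [[ 0.67649112 -0.21006968]]
[281.6 244. ] [ 0.5407 -0.0574]
[305.6 251. ] [ 0.5422 -0.016 ]
[323.8 257.9] [0.5464 0.0159]
[342.2 265. ] [0.5507 0.0474]
[361.3 272.4] [0.5552 0.0792]
-83.8 [ 0.609 -0.134] [ 0.6309 -0.1317]
-96.8 [ 0.5888 -0.138 ] [ 0.6107 -0.1406]
-109.8 [ 0.5683 -0.1373] [ 0.589  -0.1448]
-122.8 [ 0.5484 -0.1321] [ 0.5669 -0.144 ]
-135.8 [ 0.5302 -0.1225] [ 0.5456 -0.1382]
-148.8 [ 0.5147 -0.109 ] [ 0.5261 -0.1278]
-161.8 [ 0.5026 -0.0924] [ 0.5094 -0.1133]
-174.8 [ 0.4945 -0.0735] [ 0.4965 -0.0954]
-187.8 [ 0.4909 -0.0533] [ 0.4879 -0.0751]
```

Bores at home: block1 (0.555,0.079), spacing 32 mm. The yellow block is well clear. I'll go outside the pin.

>>> apply_moves(
  increments=[0, 0.0141, -0.0065, 0, -0.175, 0, 0.0141, -0.0065, 0, -0.175, 0, 0.0141, -0.0065, 0, -0.175, 0, 0.0141, -0.0065, 0, -0.175, 0, 0.0141, -0.0065, 0, -0.175, 0, 0.0141, -0.0065, 0, -0.175, 0, 0.0141, -0.0065, 0, -0.175, 0, 0, 0, 0, 0],
)

```text
t: 7.85
tool_pos: [0.631, -0.1316, 0.1214]
tool_rot: [0.998, 0.056, -0.001, -0.0]
contact_force: [-1.1, -0.2, -0.5]
finger_gap: 0.0001
```

>>> apply_moves(
  increments=[0, 0, 0, -0.04, 0, 0, 0, 0, -0.04, 0, 0, 0, 0, 0, 0],
)

```text
t: 8.22
tool_pos: [0.6288, -0.1306, 0.0402]
tool_rot: [0.998, 0.057, -0.003, -0.001]
contact_force: [-0.5, -0.4, 0.1]
finger_gap: -0.0
```

```bash
python3 - <<'E'
from h import *
s=r.state(); print(s['tool_pos'],np.degrees(np.arctan2(*R.from_quat(s['tool_rot']).as_matrix()[[1,0],0])),s['contact_force'])
p,d=snap('scene','scene4')
cv2.imwrite('pics/c4.png',cv2.resize(p[180:330,140:340],(800,600))[:,:,::-1])
E
```

```text
[ 0.62884807 -0.13063518  0.04017743] 6.511074054693459 [-0.48993613 -0.36391261  0.12200897]
```

View pics/c4.png

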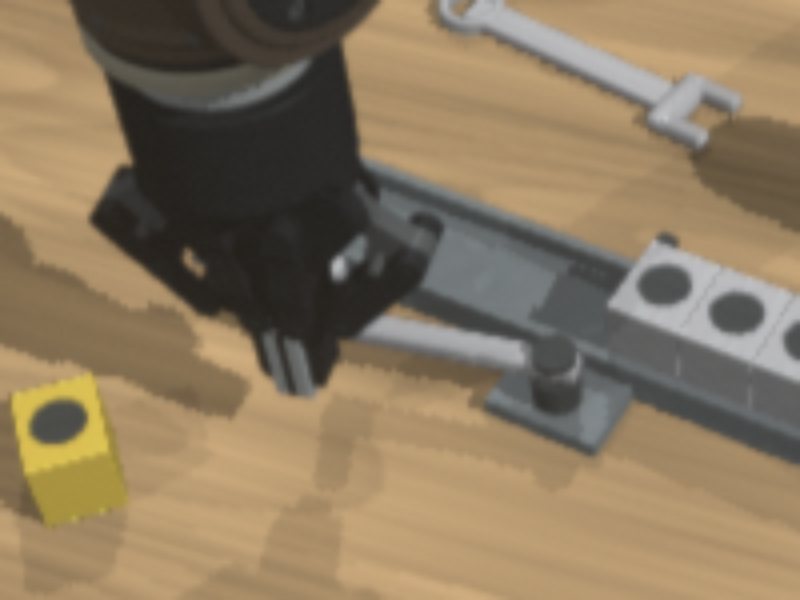

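The shut fingers stand just outside the pin at crop (290,375), above the bar, with the yellow block clear at (65,450). I'll make contact and then follow the arc.

>>> apply_moves(
  increments=[0, -0.007, -0.001, 0.002, 0, 0, -0.007, -0.001, 0, 0, 0, -0.006, -0.0015, 0, 0, 0, 0, 0, 0, 0],
)

```text
t: 8.78
tool_pos: [0.6108, -0.1351, 0.0459]
tool_rot: [0.999, 0.055, 0.0, 0.0]
contact_force: [1.8, -0.2, -0.4]
finger_gap: -0.0001
```

>>> apply_moves(
  increments=[0, -0.0101, -0.002, 0, -0.1134, 0, -0.0101, -0.002, 0, -0.1134, 0, -0.0102, 0.0004, 0, -0.1134, 0, -0.0102, 0.0004, 0, -0.1134, 0, -0.01, 0.0026, 0, -0.1134, 0, -0.01, 0.0026, 0, -0.1134, 0, 0, 0, 0, 0],
)

```text
t: 9.65
tool_pos: [0.5504, -0.1329, 0.0455]
tool_rot: [0.96, -0.281, -0.0, 0.0]
contact_force: [-0.4, 0.3, 0.2]
finger_gap: 0.0003
```

```bash
python3 - <<'E'
from h import *
s=r.state(); print(s['tool_pos'],np.degrees(np.arctan2(*R.from_quat(s['tool_rot']).as_matrix()[[1,0],0])),s['contact_force'])
p,d=snap('scene','scene5')
cv2.imwrite('pics/c5.png',cv2.resize(p[180:330,140:340],(800,600))[:,:,::-1])
E
```

```text
[ 0.55036272 -0.13288448  0.04553552] -32.64909666239518 [-0.36675731  0.29616519  0.23388738]
```

View pics/c5.png

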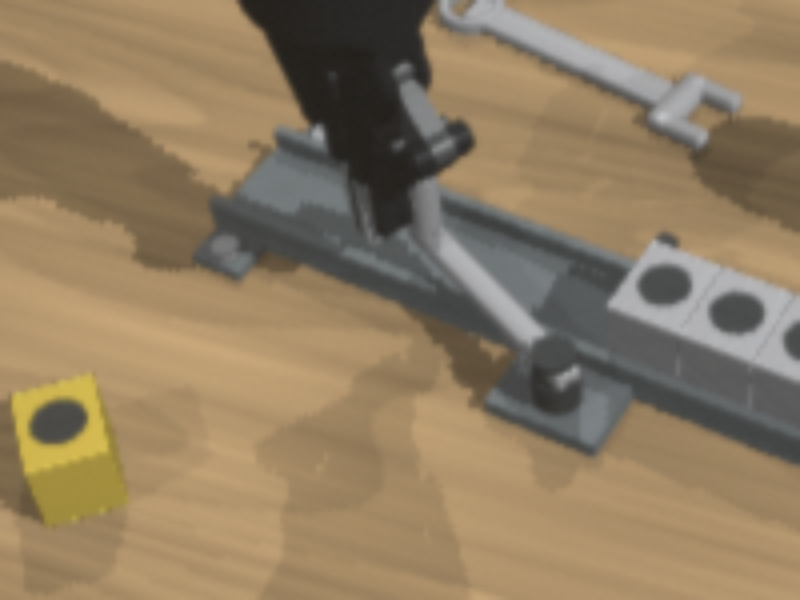

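The latch has swung over the channel, with the pin in contact ahead of the fingers at crop (428,215). I'll continue the arc.

>>> apply_moves(
  increments=[0, -0.0091, 0.0048, 0, -0.1134, 0, -0.0091, 0.0048, 0, -0.1134, 0, -0.0078, 0.0068, 0, -0.1134, 0, -0.0078, 0.0068, 0, -0.1134, 0, -0.006, 0.0083, 0, -0.1134, 0, -0.006, 0.0083, 0, -0.1134, 0, 0, 0, 0, 0],
)

```text
t: 10.58
tool_pos: [0.505, -0.0929, 0.0454]
tool_rot: [0.812, -0.584, 0.0, 0.0]
contact_force: [0.0, 0.1, 0.2]
finger_gap: 0.0002
```

>>> apply_moves(
  increments=[0, -0.004, 0.0095, 0, -0.1134, 0, -0.004, 0.0095, 0, -0.1134, 0, -0.0018, 0.0101, 0, -0.1134, 0, 0, 0, 0, 0],
)

```text
t: 11.08
tool_pos: [0.486, -0.081, 0.0404]
tool_rot: [0.71, -0.704, -0.009, -0.03]
contact_force: [-0.2, 0.0, 1.0]
finger_gap: -0.0003
```

>>> apply_moves(
  increments=[0, -0.0009, 0.005, 0, -0.1134, 0, -0.0005, 0.003, 0, 0, 0, 0, 0, 0, 0],
)

```text
t: 11.45
tool_pos: [0.4787, -0.0796, 0.0353]
tool_rot: [-0.673, 0.738, 0.011, 0.046]
contact_force: [-0.6, -0.2, 0.3]
finger_gap: -0.0001
```

The tool is tilting and off the commanded pose, so I'll check the joints.

```bash
python3 - <<'E'
from h import *
s=r.state(); print(s['q'].round(3),s['tool_pos'],R.from_quat(s['tool_rot']).as_matrix().round(3),s['contact_force'],s['tau'].round(1))
p,d=snap('scene','scene6')
cv2.imwrite('pics/c6.png',cv2.resize(p[150:330,150:390],(800,600))[:,:,::-1])
E
```

```text
[-0.35   0.605  2.093  0.221  0.429  2.684] [ 0.47872293 -0.07960882  0.03530739] [[-0.09  -0.995  0.053]
 [-0.993  0.093  0.078]
 [-0.082 -0.045 -0.996]] [-0.63025034 -0.15335473  0.28401458] [ -0.2 -53.4 -10.1   0.2  -0.   -0. ]
```

View pics/c6.png

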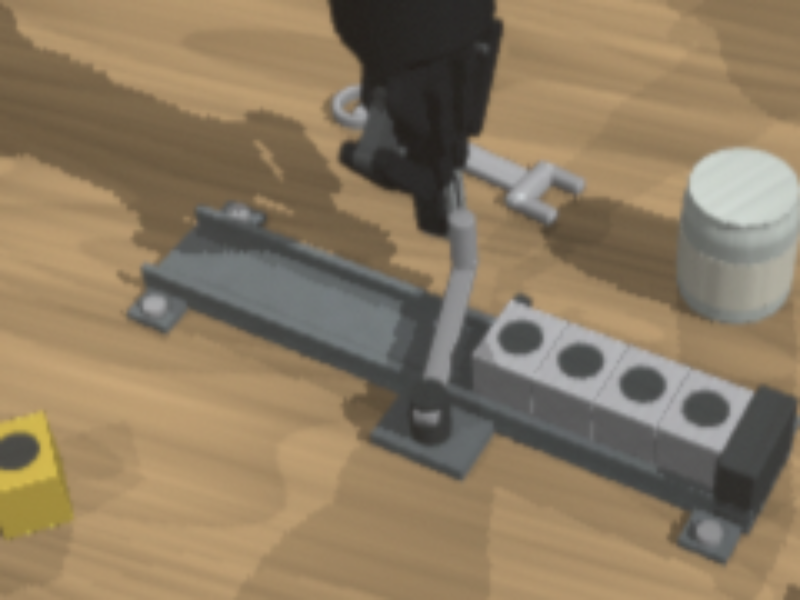

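Joint 6 reached its limit (2.684). The latch is around 25° short: pin at crop (461,235), post at (520,300). I'll back off, unwind, and finish with the wrist turned back.

>>> apply_moves(
  increments=[0, 0.004, -0.015, 0.01, 0.1, 0, 0, -0.01, 0.02, 0.15, 0, 0, 0, 0.02, 0.15, 0, 0, 0, 0.01, 0.15, 0, 0, 0, 0, 0.1, 0, 0, 0, 0, 0],
)

```text
t: 12.25
tool_pos: [0.4826, -0.1046, 0.0954]
tool_rot: [0.873, -0.486, -0.025, -0.04]
contact_force: [-0.7, 0.2, -1.0]
finger_gap: -0.0002
```

```bash
python3 - <<'E'
from h import *
s=r.state(); print(s['t'],s['q'].round(3),s['tool_pos'],np.degrees(R.from_quat(s['tool_rot']).as_euler('ZYX')),s['contact_force'])
p,d=snap('side','side6')
cv2.imwrite('pics/c7.png',cv2.resize(p[200:410,190:470],(800,600))[:,:,::-1])
p=np.load('pics/scene6.npz')['p']
print('pin top', plane('scene',[150+461*.3,150+213*.3],.064))
E
```

```text
12.25 [-0.392  0.516  1.997  0.136  0.674  2.086] [ 0.48256795 -0.10463148  0.09542124] [ -58.08303773    4.7206971  -177.40358489] [-0.69864407  0.15687586 -1.03014254]
pin top [[ 0.49182241 -0.06398052  0.064     ]]
```

View pics/c7.png

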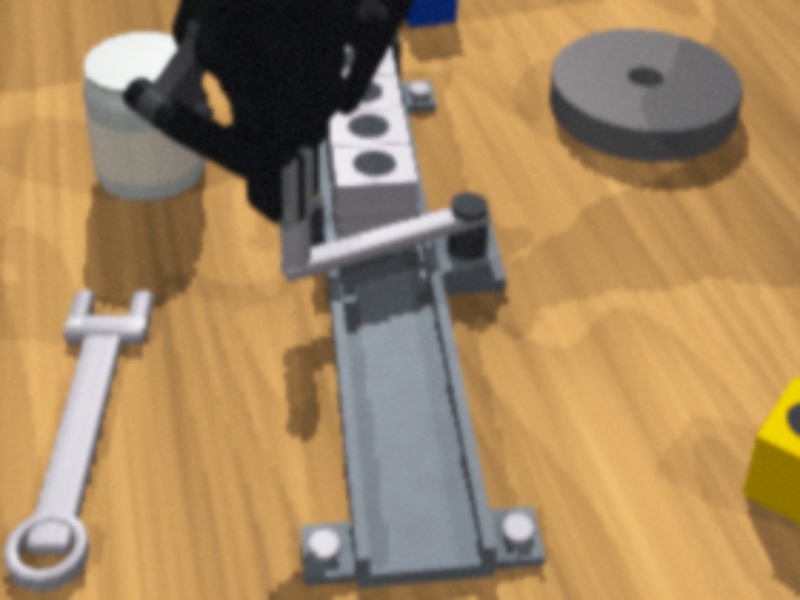

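The pin is at about (0.491,-0.064), roughly 18° short, and the fingers are behind and above it. I'll turn the wrist to the orientation used for the row push (joint 6 mid-range) and finish from there.

>>> apply_moves(
  increments=[0, 0, 0, 0, 0.175, 0, 0, 0, 0, 0.175, 0, 0, 0, 0, 0.175, 0, 0, 0, 0, 0.175, 0, 0, 0, 0, 0.175, 0, 0, 0, 0, 0.175, 0, 0, 0, 0, 0.175, 0, 0, 0, 0, 0.175],
)

```text
t: 13.3
tool_pos: [0.4822, -0.1046, 0.095]
tool_rot: [0.98, 0.192, -0.045, -0.014]
contact_force: [-1.1, -0.4, 0.3]
finger_gap: 0.0002
```

>>> apply_moves(
  increments=[0, 0, 0, 0, 0.175, 0, 0, 0, 0, 0.175, 0, 0, 0, 0, 0.175, 0, 0, 0, 0, 0.175, 0, 0, 0, 0, 0.175, 0, 0, 0, 0, 0.175, 0, 0, 0, 0, 0],
)

```text
t: 14.18
tool_pos: [0.4821, -0.1045, 0.0951]
tool_rot: [0.754, 0.655, -0.046, 0.01]
contact_force: [0.2, -0.3, 0.2]
finger_gap: 0.0001
```

```bash
python3 - <<'E'
from h import *
s=r.state(); print(s['t'],s['q'].round(3),s['tool_pos'],np.degrees(R.from_quat(s['tool_rot']).as_euler('ZYX')),s['contact_force'])
snap('wrist','w8')
E
```

```text
14.175 [-0.301  0.519  1.99  -0.145  0.669 -0.046] [ 0.48207018 -0.10446028  0.09509401] [  82.1049547     4.78549357 -177.39420054] [ 0.23825825 -0.29132678  0.23122663]
```

View pics/w8.png

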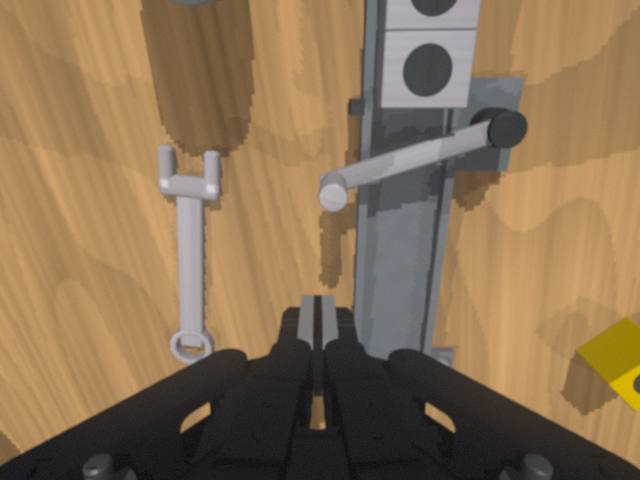

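The latch is about 15–18° open, with the pin top at (333,197) just right of the finger line. I'll descend with a small shift and push along the channel.

>>> apply_moves(
  increments=[0, 0.003, -0.002, -0.02, 0, 0, 0.002, 0, -0.03, 0, 0, 0.002, 0.01, 0, 0, 0, 0.001, 0.008, 0, 0, 0, 0.0007, 0.005, 0, 0, 0, 0.0003, 0.005, 0, 0, 0, 0.0003, 0.005, 0, 0, 0, 0, 0, 0, 0],
)

```text
t: 15.22
tool_pos: [0.4915, -0.0733, 0.0453]
tool_rot: [0.753, 0.656, -0.046, 0.01]
contact_force: [-0.0, -0.3, -1.0]
finger_gap: 0.0001
```

>>> apply_moves(
  increments=[0, 0.0003, 0.005, 0, 0, 0, 0.0003, 0.005, 0, 0, 0, 0.0003, 0.004, 0, 0, 0, 0, 0, 0, 0],
)

```text
t: 15.72
tool_pos: [0.4925, -0.0593, 0.0451]
tool_rot: [0.753, 0.656, -0.046, 0.01]
contact_force: [-0.6, -0.5, 0.7]
finger_gap: -0.0003
```

>>> apply_moves(
  increments=[0, 0.0002, 0.003, 0, 0, 0, 0.0002, 0.002, 0, 0, 0, 0, 0, 0, 0],
)

```text
t: 16.1
tool_pos: [0.4928, -0.0545, 0.0452]
tool_rot: [0.753, 0.656, -0.046, 0.01]
contact_force: [-0.0, 0.1, 1.1]
finger_gap: -0.0005
```

>>> apply_moves(
  increments=[0, 0.0003, 0.002, 0, 0, 0, 0.0003, 0.002, 0, 0, 0, 0, 0, 0, 0],
)

```text
t: 16.48
tool_pos: [0.493, -0.0527, 0.0452]
tool_rot: [0.753, 0.656, -0.047, 0.011]
contact_force: [-4.5, -25.1, -0.2]
finger_gap: 0.0002
```

>>> apply_moves(
  increments=[0, 0.0002, 0.0015, 0, 0, 0, 0.0002, 0.0015, 0, 0, 0, 0, 0, 0, 0],
)

```text
t: 16.85
tool_pos: [0.4931, -0.0519, 0.0452]
tool_rot: [0.753, 0.656, -0.049, 0.011]
contact_force: [-8.7, -49.4, -1.7]
finger_gap: 0.0001
```

```bash
python3 - <<'E'
from h import *
s=r.state(); print(s['t'],s['tool_pos'],s['contact_force'])
p,d=snap('side','side9')
cv2.imwrite('pics/c9.png',cv2.resize(p[200:410,190:470],(800,600))[:,:,::-1])
E
```

```text
16.85 [ 0.4931163  -0.05192135  0.04522324] [ -8.70780485 -49.40409185  -1.67826665]
```

View pics/c9.png

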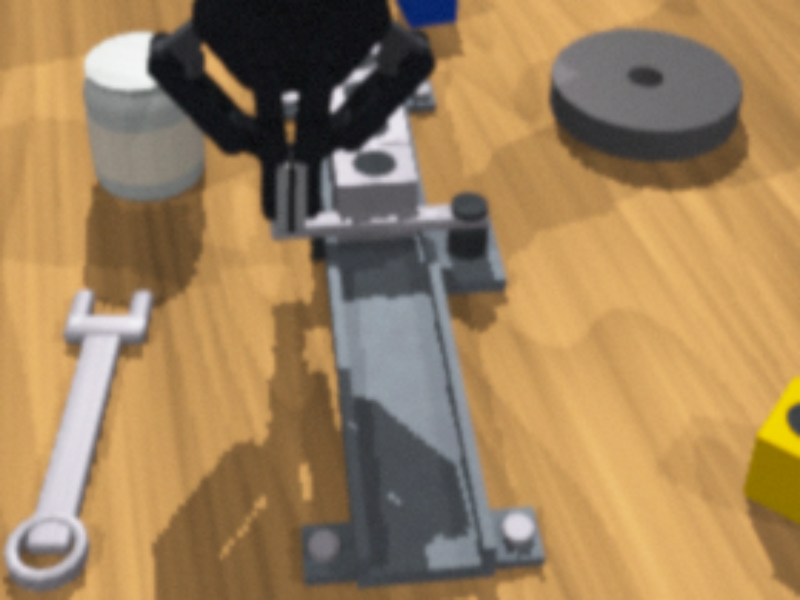

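The latch is square across behind the row, and the force rises to 49 N against the limit with the TCP at the predicted closed position. I'll back off straight, lift clear and check.

>>> apply_moves(
  increments=[0, -0.001, -0.008, 0, 0, 0, -0.002, -0.015, 0, 0, 0, -0.002, -0.015, 0, 0, 0, 0, 0, 0.05, 0, 0, 0, 0, 0.05, 0, 0, 0, -0.04, 0.05, 0, 0, 0, -0.04, 0, 0, 0, 0, 0, 0, 0],
)

```text
t: 17.9
tool_pos: [0.4886, -0.1671, 0.1945]
tool_rot: [0.754, 0.655, -0.046, 0.011]
contact_force: [-0.9, 0.5, -0.1]
finger_gap: -0.0002
```

```bash
python3 - <<'E'
from h import *
s=r.state(); print(s['t'],s['tool_pos'],s['contact_force'],s['q'].round(2))
p,d=snap('scene','scene10'); g=cv2.cvtColor(p,cv2.COLOR_RGB2GRAY)
k,l,st,ce=cv2.connectedComponentsWithStats((g[235:300,262:400]<75).astype(np.uint8))
for i in range(1,k):
    if 40<st[i,4]<130: print((ce[i]+[262,235]).round(1),plane('scene',ce[i]+[262,235],.044)[0,:2].round(4))
a=p[150:330,190:430]
cv2.imwrite('pics/c10.png',cv2.resize(a,(800,600))[:,:,::-1])
E
```

```text
17.9 [ 0.48861415 -0.16705198  0.19449065] [-0.85594605  0.52381201 -0.09874717] [-0.41  0.39  1.85 -0.12  0.92 -0.2 ]
[278.5 242.6] [ 0.5394 -0.0633]
[305.8 250.9] [ 0.5419 -0.0157]
[323.7 257.8] [0.5462 0.0157]
[342.4 264.9] [0.5504 0.0476]
[361.4 272.3] [0.555  0.0793]
[275.2 287.3] [ 0.6247 -0.0342]
```

View pics/c10.png

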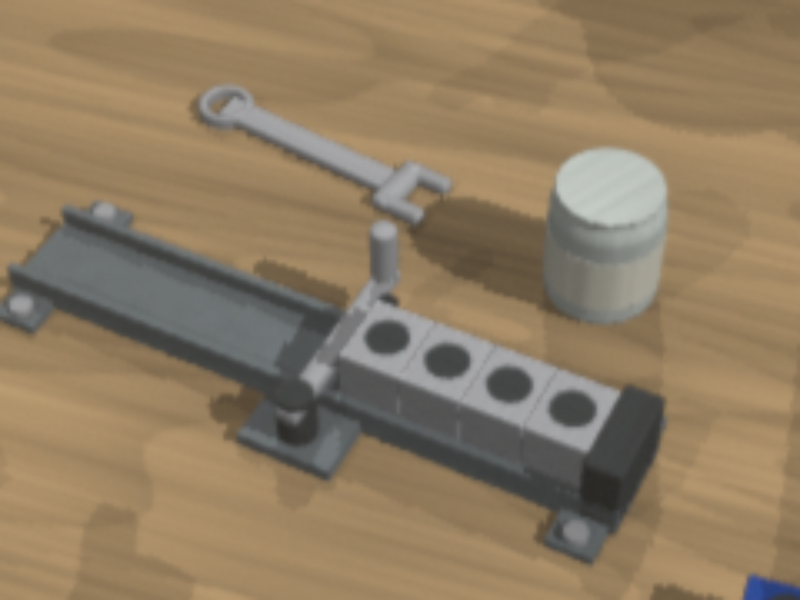

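The row is tight against the stop and the latch is across behind it, with the pin at the post at crop (383,230). I'll do a quick angle check and then hand in.

```bash
python3 - <<'E'
from h import *
x=plane('scene',[190+383*.3,150+231*.3],.064)[0,:2]; v=x-[.5815,-.0475]
a=(np.degrees(np.arctan2(v[1],v[0])))%360; print(x,np.hypot(*v),'joint',np.radians(262.2-a))
if np.radians(262.2-a)>1.47: print(r.close_job())
E
```

```text
[ 0.4946341  -0.03403336] 0.0879035598214656 joint 1.5884642420743782
the job is handed in; nothing more can be done
None
```

The row is home against the end stop, the latch is closed behind it, and the job is handed in at about 18 s. No verdict was reported.

- **Row:** I pushed it with shut fingers until the TCP stopped moving and the force rose to about 38 N. In the last picture the bores are 32 mm apart and block 1 is at (0.555, 0.079), against a predicted home of about (0.5545, 0.079). That did not change after the latch was closed.
- **Latch:** I pushed the pin around its arc until it met its stop at about 49 N. The last picture gives an angle of about 1.59 rad, which matches the 1.571 limit within measuring error.
- **Hitch:** partway through the arc, joint 6 came up against its range limit, reading 2.684 of 2.69. The tool tilted about 5° and missed its commanded pose. I backed off, turned the wrist back and finished with a straight push. No reading I took was past the range, but I only sampled it at intervals.
- **At the end:** the arm is clear at z of about 0.19 m with no contact force. The wrench and tin look undisturbed in the last picture. The wheel was not in that crop, but the arm never went near it.

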